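# Close the culture canister hand-tight

### The job

Set the white culture canister with the green lid down into the square well of the wooden holding block so that it cannot turn, then screw its lid down clockwise until it is snug, about 0.6 newton metres: it must not be left loose, and never be overtightened. Let go at the end and leave the other things on the table where they are.

Things in the scene. Friction and masses are not known exactly. Their poses are not given: they have to be found in the camera images.
- canister: loose white plastic canister with the green lid: square body 62 x 62 mm, 78 mm high, rounded edges, then a 52 mm round neck up to 86 mm, and the lid on top: 125 mm in all, 0.3 to 0.65 kg. It can be lifted by the lid's grip bar; the lid does not come off. Origin: centre of its underside; z up, x and y square to its faces
- lid: green round screw lid captive on the canister, a ribbed disc 62 mm across, 14 mm high, with a grip bar on top. Clockwise from above closes it. Origin: on the screw axis, at the disc's underside, 86 mm above the canister's underside; its height hardly changes as it turns; z up. It starts 0.6 to 3.0 rad short of the seal, which the bar's angle does not tell.
- lid_grip (a point): centre of the green upright grip bar on the lid, on the screw axis, 26 mm above the lid's origin: the bar is 52 mm long along x (the lid's x), 16 mm thick along y, and stands from 14 mm (the disc's top) to 39 mm above the lid's origin
- seal_squeeze (a joint): squeeze of the lid's hidden seal (m), 0.03 mm per rad turned past first contact, far too small for the reading to show. How it feels: free, the lid turns with about 0.1 N m; from first contact the torque rises steadily, 1.2 N m per rad (give or take 0.15 of friction). Snug: 0.5 to 0.8 N m. Spoilt beyond 0.80 rad past contact. Let go, it springs back to 0.125 rad and stays
- lid_gap (a joint): gap left between seal and rim (m): 0.03 mm per rad still to turn, 0 at first contact; too small for the reading to show
- holder: wooden holding block fixed to the table, 110 x 110 x 35 mm, with a square blind well in its middle, 67 x 67 mm and 25 mm deep, its mouth chamfered 3 mm, sides square to the block. Origin: centre of its underside; z up, x and y square to its faces
- well (a point): centre of the well's floor, 10 mm above the table and 25 mm below the block's top; axes as the block's
- spare_canister: an identical white square canister (62 x 62 mm, 125 mm tall) with a BLUE lid, already closed; stays where it is. Origin: centre of its underside
- cheese_wheel: loose yellow cheese wheel, 190 mm across, 65 mm high, 2 kg. Origin: centre of its underside
- small_cheese: loose small pale cheese, 94 mm across, 36 mm high. Origin: centre of its underside
- mould_cup: loose white plastic mould cup, 100 mm across the rim, 85 mm high. Origin: centre of its underside
- rind_brush: loose rind brush lying on the table. Origin: on its underside
- salt_bowl: loose blue bowl, 110 mm across, 50 mm high. Origin: centre of its underside
Not all that is in view belongs to the job. Leave any orange look-alike of the canister alone. What is meant by the holder is not turquoise, and is the larger of those in its own colour.

How it is judged (in metres and radians):
On the way, in this order (a step that is already met when the one before it is completed fails the run):
1. the canister stands fully down in the well, upright, its lid not yet snug (horizontal distance between canister and well below 0.006 m and z of canister in the frame of well below 0.003 m and angle between canister's own z axis and vertical below 0.05 rad and value of joint seal_squeeze below 1.2e-06 m), for 0.2 s.
2. the lid is turned snug, 0.28 rad or more past the first contact of its seal, while the canister stands in the well (horizontal distance between canister and well below 0.006 m and z of canister in the frame of well below 0.003 m and angle between canister's own z axis and vertical below 0.05 rad and value of joint seal_squeeze above 8.4e-06 m), for 0.2 s.
At the end, for the whole second after the job is handed in: The canister stands at rest in the well (within 6 mm of its centre, under 3 mm above its floor, tilted under 0.05 rad), and the lid, once turned snug, is left closed and at rest: under 0.06 rad short of contact and its seal still squeezed by over 0.05 rad (horizontal distance between canister and well below 0.006 m and z of canister in the frame of well below 0.003 m and angle between canister's own z axis and vertical below 0.05 rad and value of joint seal_squeeze above 1.5e-06 m and value of joint lid_gap below 1.8e-06 m and linear speed of canister below 0.02 m/s and angular speed of lid below 0.1 rad/s); the robot touches nothing.
It fails at once if the lid is overtightened: turned more than 0.80 rad past the first contact of its seal (value of joint seal_squeeze above 2.4e-05 m).
It fails at once if the canister is tipped by more than 0.5 rad (angle between canister's own z axis and vertical above 0.5 rad).
It fails at once if another thing on the table is moved by more than 30 mm (distance of any of spare_canister, cheese_wheel, small_cheese, mould_cup, rind_brush, salt_bowl from where it was at the start of the episode above 0.03 m).
It also fails if it takes over 72 s, if anything falls off the work surface, if the arm or the gripper's body presses on something with over 40 N, if the wrist force passes 120 N, or if a joint passes its speed limit or range.

### The arm

A 6-joint arm with a two-finger parallel gripper is mounted at the origin on the work surface. World frame = base frame: x ahead of the robot, y to its left, z up, the work surface at z = 0. Lengths are in m, angles in degrees, forces in N, time in s.
With the tool pointing down it reaches from about 0.4 to 0.825 m from the base axis. Payload 7 kg.
Tool frame: the origin (TCP) lies midway between the tips of the shut fingers; the grasp point (between the pads) lies 19 mm behind it; z points along the fingers, y is the line along which they close (so a half turn about z gives the same grasp; the last joint's range is limited). The gripper opens to 88 mm and grips with 3 to 60 N. Pads are 19 mm wide; open, the fingers measure 130 mm over their backs; the gripper's body (78 mm by 193 mm) begins 47 mm behind the grasp point.
Start: joints at [87.153, 20.546, 0.682, 0, -70.136, -16.507], TCP at [0.224, 0.637, 0.206] pointing down, gripper open.
Joint ranges: [-176.03, 176.03], [-82.01, 121.73], [-58.28, 71.71], [-173.87, 95.51], [-174.79, -0.11], [-173.66, 173.66]. Speed limits (degrees/s): [136.94, 136.94, 172.46, 180, 180, 180].

### API

Orientations are given as [roll, pitch, yaw] about the fixed x, y, z axes, in that order (R = Rz(yaw) Ry(pitch) Rx(roll)).
In Python, from plant import * gives the robot as it stands.
- The arm moves only by the tool move_arm, never from a script. Its argument "commands" is a list of rows, each a list of 7 numbers: the shift along the world's x, y, z in mm, then the turn, a rotation vector about the world's x, y, z in degrees, then the opening in per cent of the stroke, from 0 (shut) to 100 (fully open). In form: [[x, y, z, rx, ry, rz, fingers], ...]. A call has 1 to 20 rows; each row shifts and turns the commanded pose from where the row before left it; what a row does not reach is not made up. A row lasts 1/10 s, in which the tool goes at most 50 mm and 8.59 degrees, less where a joint would pass 70% of its speed; a pose out of reach is approached as far as the arm can. A call with a gripper value outside its range is refused whole. The fingers move at their own pace and stop on an object; "squeeze" is the grip in N (left out, the last holds). Time passes only in rows, so rows that do not move let the fingers close. It gives the time, the measured TCP pose, the force and the opening at its end, in the units of the state.
- get_state(): the state, without advancing time (a new reading comes with each control period).
- capture(name): name is "scene" or "top" or "wrist"; returns a dict with "frame" (420x560x3 uint8, blue, green, red), "camera_matrix" (3x3 intrinsics, pixels), "world_to_cam" (4x4, takes a point from world to camera coordinates); the wrist camera has in their place "tool_from_camera" (4x4, takes a point from camera to tool coordinates, whose origin is the TCP and whose axes are the flange's). Camera axes: x right, y up, looking along -z (the intrinsics and any distortion apply to the point x, -y, -z); pixel columns grow to the right and rows downward; lengths in m; the calibration is good to about 2 mm. A picture is of the moment at which its call begins: read the wrist's pose just before it. There is no depth.
- close_job(): hands the job in, once; it reports no verdict.
The state is a dict: "time_s": time; "joints": joint angles; "qd": joint speeds; "joint_torque": joint torques, N m; "tcp_pos": TCP position; "eef_rot": TCP orientation; "contact_force": force on the tool from outside, world axes, zero at the start; "moment": the same for the moment, N m; "gripper_width": finger opening in m.
Only numpy, scipy, OpenCV 4.12 (cv2) and the standard library are available. Lean on these libraries where they do the work, as an engineer would, in place of code of your own. Each camera call takes 0.05 s, during which the arm holds its last target. There are 200 camera calls.

## Working session

There is one attempt and no reset: what is moved stays moved. The work goes in short steps, Python scripts to look and compute and a tool call to move; the robot and the scene stay as the last step left them, time stands still between calls to the robot, and variables do not carry over. Pictures are saved under pics/ and viewed, on a budget of 10 in all, crops included, one or two more only if the job needs it, and the job is handed in when it is done.

Besides the shell and the picture viewer there is one more tool, called after "Emit:" in YAML: its name, and indented under it one key for each argument. move_arm: Moves the arm, as the interface text tells. Its arguments: {"type":"object","properties":{"commands":{"type":"array"},"squeeze":{"type":"number"}},"required":["commands"]}

```bash
mkdir -p pics; ls; python3 - <<'E'
from plant import *
import cv2,numpy as np
s=get_state(); print(s)
a=capture("scene"); b=capture("top")
for n,c in(("scene",a),("top",b)):
    cv2.imwrite(f"pics/{n}0.png",c["frame"]); np.savez(f"pics/{n}0.npz",**c); print(c.keys(),c["camera_matrix"],c["world_to_cam"])
E
```

```text
pics
{'time_s': 0.0, 'joints': array([ 8.71526745e+01,  2.05893321e+01,  6.34030335e-01, -1.97122382e-02,
       -7.01345995e+01, -1.65074636e+01]), 'qd': array([-0.01536148, -0.05053816,  0.05675891,  0.07756153, -0.05705733,
       -0.06537568]), 'joint_torque': array([-4.89119520e-04, -5.82713056e+01,  2.93052810e+01,  6.99779972e+00,
        6.86680040e-03, -1.43165621e-04]), 'tcp_pos': array([0.22355821, 0.63636119, 0.20544967]), 'eef_rot': array([ 1.79908538e+02, -7.77985234e-03, -1.93614959e+01]), 'contact_force': array([ 0.11765315,  0.28874828, -0.24177798]), 'moment': array([0.00356299, 0.01939491, 0.0029516 ]), 'gripper_width': 0.0871518395378698}
dict_keys(['frame', 'camera_matrix', 'world_to_cam']) [[477.14198531   0.         273.32320987]
 [  0.         477.14198531 208.31231379]
 [  0.           0.           1.        ]] [[ 0.13644903  0.9904533   0.01959409 -0.06585973]
 [-0.5702999   0.06236338  0.81906583  0.25971809]
 [ 0.8100245  -0.12293525  0.57336483 -1.73893474]
 [ 0.          0.          0.          1.        ]]
dict_keys(['frame', 'camera_matrix', 'world_to_cam']) [[411.75515403   0.         279.40069157]
 [  0.         411.75515403 200.11266946]
 [  0.           0.           1.        ]] [[ 0.02929665 -0.99927764 -0.02420535 -0.01801584]
 [ 0.99816026  0.02796074  0.05379868 -0.55346308]
 [-0.05308302 -0.02573694  0.99825838 -0.99052918]
 [ 0.          0.          0.          1.        ]]
```

View pics/top0.png

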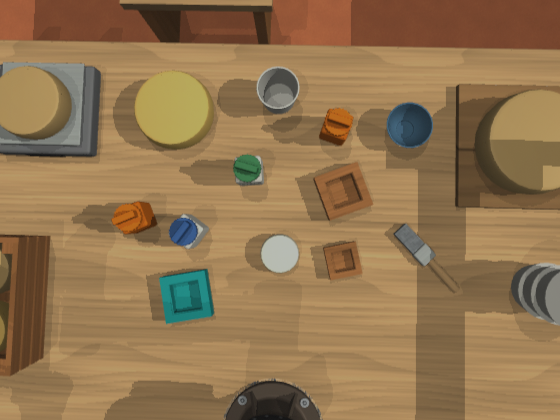

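View pics/scene0.png

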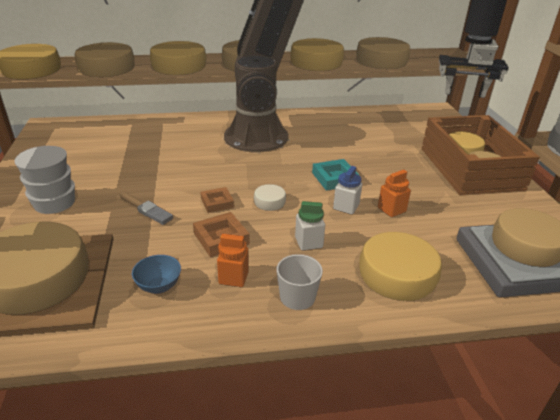

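Candidates (top view):
- **Canister:** green lid at (248,169), with blue spare at (185,231) and orange look-alikes at (338,126) and (133,217). I choose the green one.
- **Holder:** large brown at (343,191), with small brown at (342,261) and turquoise at (186,296). I choose the large brown one.

Next I measure both, and one crop will check the choice.

```bash
cat > h.py <<'E'
import numpy as np,cv2
from scipy.spatial.transform import Rotation as R
def cam(c,state=None):
    K=c["camera_matrix"]
    if "world_to_cam" in c: T=np.linalg.inv(c["world_to_cam"])
    else:
        W=np.eye(4); W[:3,:3]=R.from_euler("xyz",state["eef_rot"],degrees=True).as_matrix(); W[:3,3]=state["tcp_pos"]
        T=W@c["tool_from_camera"]
    return K,T
def plane(px,z,K,T):
    px=np.atleast_2d(np.float64(px)); d=np.c_[(px[:,0]-K[0,2])/K[0,0],-(px[:,1]-K[1,2])/K[1,1],-np.ones(len(px))]@T[:3,:3].T
    o=T[:3,3]; return o+d*((z-o[2])/d[:,2])[:,None]
def project(P,K,T):
    p=(np.atleast_2d(P)-T[:3,3])@T[:3,:3]; return np.c_[K[0,2]+K[0,0]*p[:,0]/-p[:,2],K[1,2]-K[1,1]*p[:,1]/-p[:,2]]
def mask(f,lo,hi):
    m=cv2.inRange(cv2.cvtColor(f,cv2.COLOR_BGR2HSV),lo,hi); return m
def biggest(m,near=None,amin=60):
    cs=[c for c in cv2.findContours(m,cv2.RETR_EXTERNAL,cv2.CHAIN_APPROX_NONE)[0] if cv2.contourArea(c)>amin]
    if near is None: return max(cs,key=cv2.contourArea)
    return min(cs,key=lambda c:np.hypot(*(c.reshape(-1,2).mean(0)-near)))
E
python3 - <<'E'
from h import *
c=dict(np.load("pics/top0.npz")); f=c["frame"]; K,T=cam(c)
hsv=cv2.cvtColor(f,cv2.COLOR_BGR2HSV)
for p in [(248,162),(248,178),(322,195),(343,170),(343,190),(365,205),(300,190),(390,180),(240,190)]: print(p,hsv[p[1],p[0]])
g=biggest(mask(f,(45,80,30),(85,255,255)),(248,169)); (x,y),r=cv2.minEnclosingCircle(g); print("green",x,y,r,plane((x,y),.1,K,T))
out=cv2.resize(f[110:300,150:410],None,fx=3,fy=3,interpolation=cv2.INTER_CUBIC); cv2.imwrite("pics/crop1.png",out)
E
```

```text
(248, 162) [ 67 121 112]
(248, 178) [ 67 121 120]
(322, 195) [ 14 156 147]
(343, 170) [ 14 155 150]
(343, 190) [ 14 154 144]
(365, 205) [ 14 157 148]
(300, 190) [ 17 116 132]
(390, 180) [ 16 117 179]
(240, 190) [ 16 116 180]
green 246.68084716796875 167.70213317871094 13.705939292907715 [[0.62007519 0.07132188 0.1       ]]
```

View pics/crop1.png

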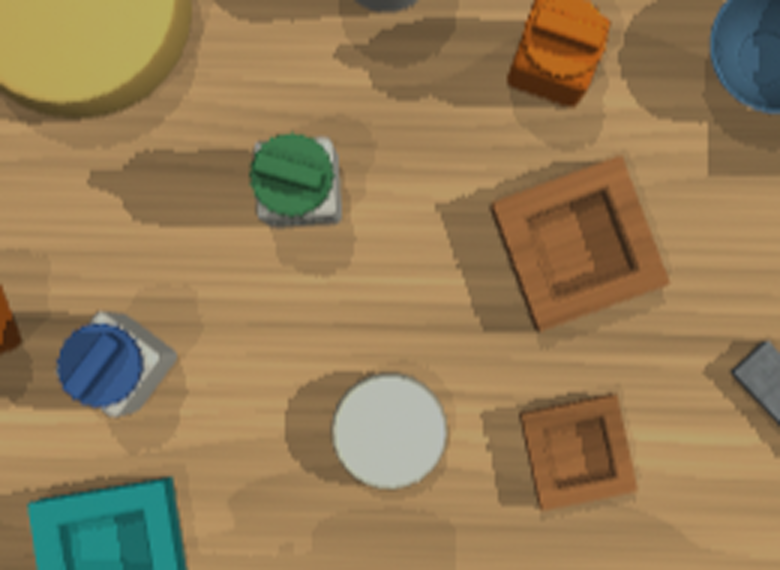

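The crop confirms both choices: the green lid centre is at crop (291,176) with its bar from (257,165) to (325,187), and the large brown block's corners are at (625,157), (668,284), (540,330) and (491,206). I'll hover above the canister with the tool turned across the bar (yaw ≈ 72°).

Emit:
move_arm:
  commands:
    - [0,0,30,0,0,0,100]
    - [20,-28,6,0,0,4.6,100]
    - [20,-28,6,0,0,4.6,100]
    - [20,-28,6,0,0,4.6,100]
    - [20,-28,6,0,0,4.6,100]
    - [20,-28,6,0,0,4.6,100]
    - [20,-28,6,0,0,4.6,100]
    - [20,-28,6,0,0,4.6,100]
    - [20,-28,6,0,0,4.6,100]
    - [20,-28,6,0,0,4.6,100]
    - [20,-28,6,0,0,4.6,100]
    - [20,-28,6,0,0,4.6,100]
    - [20,-28,6,0,0,4.6,100]
    - [20,-28,6,0,0,4.6,100]
    - [20,-28,6,0,0,4.6,100]
    - [20,-28,6,0,0,4.6,100]
    - [20,-28,6,0,0,4.6,100]
    - [20,-28,0,0,0,4.6,100]
    - [20,-28,0,0,0,4.6,100]
    - [20,-28,0,0,0,4.6,100]
  squeeze: 40

```text
time_s: 2.1
tcp_pos: [0.6042, 0.1035, 0.332]
eef_rot: [-180.0, 0.0, 68.2]
contact_force: [0.6, 0.2, -0.1]
gripper_width: 0.0873
```

Emit:
move_arm:
  commands:
    - [0,-28,0,0,0,3,100]
    - [0,0,0,0,0,0,100]
    - [0,0,0,0,0,0,100]

```text
time_s: 2.4
tcp_pos: [0.6036, 0.0762, 0.3319]
eef_rot: [-180.0, 0.0, 70.9]
contact_force: [-0.7, 0.1, -0.3]
gripper_width: 0.088
```

```bash
python3 - <<'E'
from plant import *
from h import *
s=get_state(); c=capture("wrist"); 
import pickle; pickle.dump((s,c),open("pics/w1.pkl","wb")); cv2.imwrite("pics/w1.png",c["frame"])
print(s["time_s"],s["tcp_pos"],s["eef_rot"],s["joints"],s["contact_force"],s["moment"]); print(c["tool_from_camera"],c["camera_matrix"],cam(c,s)[1])
E
```

```text
2.4 [0.60361985 0.07619415 0.33192813] [-1.79960540e+02  2.04473311e-02  7.09302706e+01] [ 2.55610268e+01  1.12948198e+01  4.04114560e+00 -1.32760471e-02
 -8.27887730e+01  1.35370908e+02] [-0.70231062  0.111456   -0.34807137] [-0.0033366  -0.02984804  0.00174081]
[[-7.86450663e-04  9.65876025e-01  2.59003639e-01  6.85782546e-02]
 [ 9.99999457e-01  9.36643988e-04 -4.56486774e-04  8.03458832e-04]
 [-6.83503833e-04  2.59003140e-01 -9.65876238e-01 -1.78670467e-01]
 [ 0.00000000e+00  0.00000000e+00  0.00000000e+00  1.00000000e+00]] [[349.03658836   0.         285.28988965]
 [  0.         349.03658836 213.09136504]
 [  0.           0.           1.        ]] [[ 9.44864416e-01  3.16256111e-01  8.49311957e-02  6.26922142e-01]
 [-3.27461808e-01  9.12535193e-01  2.45047517e-01  1.40766499e-01]
 [-4.93008987e-06 -2.59348402e-01  9.65783830e-01  5.10573520e-01]
 [ 0.00000000e+00  0.00000000e+00  0.00000000e+00  1.00000000e+00]]
```

View pics/w1.png

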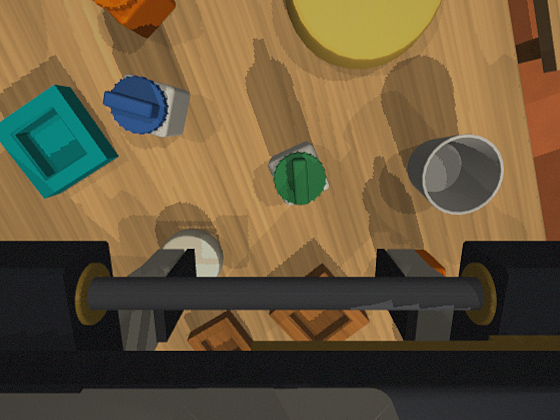

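Wrist view: green lid at (300,177) with its bar near vertical in the picture, so the tool is across it. The brown block is half hidden behind the gripper at (320,310). Next I measure lid, bar, body yaw and block.

```bash
python3 - <<'E'
from h import *
import pickle
s,w=pickle.load(open("pics/w1.pkl","rb")); t=dict(np.load("pics/top0.npz"))
def ang(rect_pts):
    e=rect_pts[1]-rect_pts[0]; return np.degrees(np.arctan2(e[1],e[0]))%90
def rect(c,z,K,T):
    P=plane(c.reshape(-1,2),z,K,T)[:,:2].astype(np.float32)*1000
    r=cv2.minAreaRect(P); return np.round(r[0],1),np.round(r[1],1),round(ang(cv2.boxPoints(r)),1)
K,T=cam(t); f=t["frame"]
m=mask(f,(8,140,60),(15,255,255)); m[:, :300]=0; m[230:]=0; m[:160]=0
c=biggest(m); print("holder top",rect(c,.035,K,T),cv2.contourArea(c))
for n,c0,K,T,near in(("top",t,*cam(t),(248,169)),("wrist",w,*cam(w,s),(300,177))):
    f=c0["frame"]; hsv=cv2.cvtColor(f,cv2.COLOR_BGR2HSV)
    g=mask(f,(50,80,30),(85,255,255)); c=biggest(g,near); print(n,"lid",rect(c,.1,K,T))
    (x,y),r=cv2.minEnclosingCircle(plane(c.reshape(-1,2),.1,K,T)[:,:2].astype(np.float32)*1000); print(" circ",x,y,r)
    x,y,ww,hh=cv2.boundingRect(c); sub=hsv[y:y+hh,x:x+ww][g[y:y+hh,x:x+ww]>0]; print(" V",np.percentile(sub[:,2],[5,25,50,75,95]), "S",np.percentile(sub[:,1],[5,50,95]))
    b=cv2.inRange(hsv,(0,0,100),(180,60,255)); o=np.zeros_like(b); o[y-15:y+hh+15,x-15:x+ww+15]=255; b&=o
    q=np.argwhere(b)[:,::-1]; print(" white",len(q),rect(q,.078,K,T))
    M=cv2.getPerspectiveTransform(project([[.58,.03,.1],[.58,.11,.1],[.66,.11,.1],[.66,.03,.1]],K,T).astype(np.float32),np.float32([[400,400],[0,400],[0,0],[400,0]]))
    im=cv2.warpPerspective(f,M,(400,400),flags=cv2.INTER_CUBIC); cv2.imwrite(f"pics/rect_{n}.png",im)
a=np.hstack([cv2.imread("pics/rect_top.png"),cv2.imread("pics/rect_wrist.png")]); cv2.imwrite("pics/rect.png",a)
E
```

```text
holder top (array([ 579.7, -153.1]), array([109.3, 111.6]), np.float32(21.6)) 2051.0
top lid (array([620.1,  71.5]), array([59.3, 59.2]), np.float32(73.4))
 circ 619.8434448242188 71.83577728271484 30.892393112182617
 V [ 70.6 101.  113.  119.  120. ] S [111.2 121.  126. ]
 white 156 (array([617.9,  68. ]), array([63.2, 62.9]), np.float32(4.5))
wrist lid (array([620.7,  71.7]), array([61.4, 61.6]), np.float32(52.0))
 circ 620.5303955078125 71.58484649658203 31.6627197265625
 V [ 63.  91. 104. 107. 114.] S [132. 148. 165.]
 white 306 (array([620.6,  71.9]), array([60.3, 60.6]), np.float32(5.1))
```

View pics/rect.png

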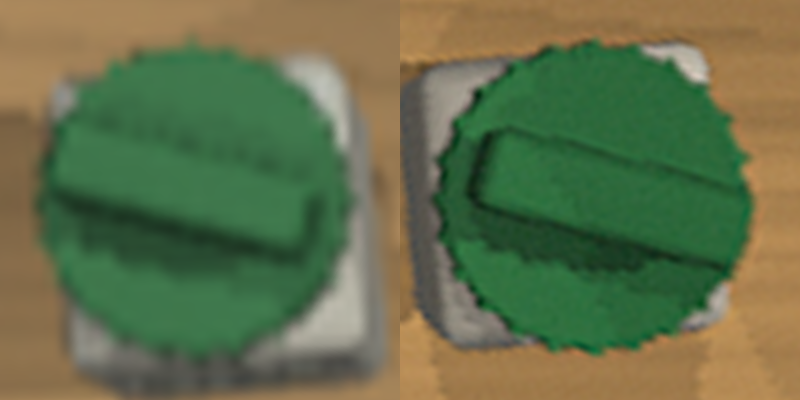

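Both views agree: lid centre (620.3, 71.6), bar at 75.6°, body yaw about 5° (mod 90). The block is at (579.7, -153.1), yaw 21.6°, and measures 109×111 mm against 110. I descend onto the bar and close.

Emit:
move_arm:
  commands:
    - [8,-2,0,0,0,2.5,100]
    - [8.5,-2.5,-20,0,0,2.2,100]
    - [0,0,-38,0,0,0,100]
    - [0,0,-38,0,0,0,100]
    - [0,0,-38,0,0,0,100]
    - [0,0,-38,0,0,0,100]
    - [0,0,-25,0,0,0,100]
    - [0,0,-12,0,0,0,100]
    - [0,0,-8,0,0,0,100]
    - [0,0,-6,0,0,0,100]
    - [0,0,-4,0,0,0,100]
    - [0,0,0,0,0,0,100]

```text
time_s: 3.65
tcp_pos: [0.6205, 0.0725, 0.1058]
eef_rot: [180.0, -0.0, 75.7]
contact_force: [0.4, 0.9, -0.1]
gripper_width: 0.0875
```

Emit:
move_arm:
  commands:
    - [0,0,0,0,0,0,0]
    - [0,0,0,0,0,0,0]
    - [0,0,0,0,0,0,0]
    - [0,0,0,0,0,0,0]
    - [0,0,0,0,0,0,0]
    - [0,0,0,0,0,0,0]
    - [0,0,0,0,0,0,0]
    - [0,0,0,0,0,0,0]
  squeeze: 45

```text
time_s: 4.45
tcp_pos: [0.6202, 0.0724, 0.1054]
eef_rot: [-180.0, -0.0, 75.7]
contact_force: [0.5, 0.1, 1.5]
gripper_width: 0.0291
```

Emit:
move_arm:
  commands:
    - [0,0,0,0,0,0,0]
    - [0,0,0,0,0,0,0]
    - [0,0,0,0,0,0,0]
    - [0,0,0,0,0,0,0]

```text
time_s: 4.85
tcp_pos: [0.6202, 0.0723, 0.1054]
eef_rot: [180.0, -0.0, 75.7]
contact_force: [0.3, -0.2, -0.3]
gripper_width: 0.0012
```

Emit:
move_arm:
  commands:
    - [0,0,5,0,0,0,0]
    - [0,0,10,0,0,0,0]
    - [0,0,20,0,0,0,0]
    - [0,0,0,0,0,0,0]

```text
time_s: 5.25
tcp_pos: [0.6222, 0.0728, 0.1441]
eef_rot: [179.7, -0.1, 75.8]
contact_force: [-0.1, -0.0, 1.0]
gripper_width: 0.0003
```

The fingers shut fully, so the grasp missed. I look again.

```bash
python3 - <<'E'
from plant import *
from h import *
import pickle
s=get_state(); w=capture("wrist"); t=capture("scene"); u=capture("top"); pickle.dump((s,w,t,u),open("pics/w2.pkl","wb"))
print(s["tcp_pos"],s["eef_rot"])
print(project([s["tcp_pos"]],*cam(t)),project([s["tcp_pos"]],*cam(w,s)))
a=cv2.resize(t["frame"][130:300,200:420],(440,340)); b=cv2.resize(w["frame"],(360,270)); d=cv2.resize(u["frame"][80:280,150:400],(360,288))
o=np.zeros((560,800,3),np.uint8); o[:340,:440]=a; o[:270,440:]=b; o[272:560,440:]=d
cv2.imwrite("pics/w2.png",o)
E
```

```text
[0.622213   0.07278697 0.1441481 ] [ 1.79729799e+02 -1.36618055e-01  7.57823314e+01]
[[311.92976157 197.02251277]] [[283.83943911 249.56804653]]
```

View pics/w2.png

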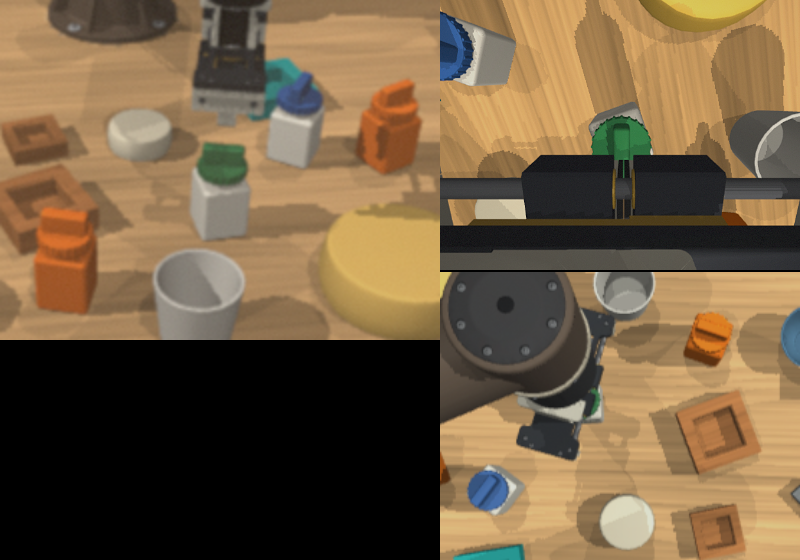

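```bash
python3 - <<'E'
from h import *
import pickle
s1,w1=pickle.load(open("pics/w1.pkl","rb")); s,w,t,u=pickle.load(open("pics/w2.pkl","rb")); sc=dict(np.load("pics/scene0.npz"))
for n,c,st in(("scene0",sc,None),("scene now",t,None),("wrist0",w1,s1),("wrist now",w,s)):
    K,T=cam(c,st); m=mask(c["frame"],(50,80,30),(85,255,255)); q=biggest(m,(305,210) if "sc" in n else ((300,177) if st is s1 else (282,215)))
    p=q.reshape(-1,2); print(n,"px mean",p.mean(0),"bbox",cv2.boundingRect(q),"z.1",plane(p.mean(0),.1,K,T).round(4),"cam",T[:3,3].round(3), "expected bar top/lid", project([[.6203,.0716,.125],[.6203,.0716,.1]],K,T).round(1).tolist())
E
```

```text
scene0 px mean [311.83544304 210.78481013] bbox (299, 202, 24, 20) z.1 [[0.6182 0.0763 0.1   ]] cam [ 1.566 -0.165  0.786] expected bar top/lid [[310.8, 203.1], [310.1, 211.4]]
scene now px mean [310.95714286 210.85714286] bbox (299, 202, 24, 20) z.1 [[0.6183 0.0741 0.1   ]] cam [ 1.566 -0.165  0.786] expected bar top/lid [[310.8, 203.1], [310.1, 211.4]]
wrist0 px mean [298.94155844 177.69480519] bbox (273, 152, 54, 53) z.1 [[0.6203 0.0724 0.1   ]] cam [0.627 0.141 0.511] expected bar top/lid [[300.0, 181.9], [299.1, 178.3]]
wrist now px mean [282.18844985 226.26139818] bbox (235, 180, 95, 97) z.1 [[0.6211 0.0728 0.1   ]] cam [0.639 0.139 0.323] expected bar top/lid [[281.2, 240.7], [281.4, 228.2]]
```

```bash
python3 - <<'E'
from h import *
import pickle
s,w,t,u=pickle.load(open("pics/w2.pkl","rb"));K,T=cam(t)
f=cv2.resize(t["frame"][130:230,260:370],None,fx=7,fy=6,interpolation=cv2.INTER_CUBIC)
for dz in(0,.019,.066):
    p=project([s["tcp_pos"]+[0,0,dz]],K,T)[0]; cv2.circle(f,(int((p[0]-260)*7),int((p[1]-130)*6)),4,(0,0,255),-1)
cv2.imwrite("pics/z.png",f)
E
```

```text
(no output)
```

View pics/z.png

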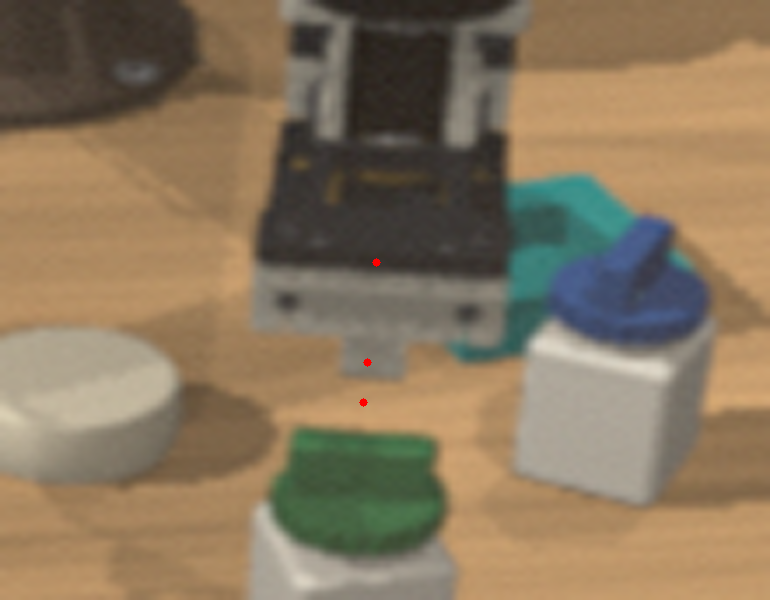

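In this close view the fingertip bottom is at crop (375,375), while the reported TCP projects to (363,402), so the tips sit about 15–20 mm above the reported TCP. The canister itself has not moved. The fingers therefore shut above the bar. I'll open part way and feel for the disc top (z = 0.100) to calibrate the height.

Emit:
move_arm:
  commands:
    - [-2,-0.5,0,0,0,0,50]
    - [0,0,0,0,0,0,50]
    - [0,0,0,0,0,0,50]
    - [0,0,0,0,0,0,50]
    - [0,0,0,0,0,0,50]
    - [0,0,-10,0,0,0,50]
    - [0,0,-10,0,0,0,50]
    - [0,0,-10,0,0,0,50]
    - [0,0,-5,0,0,0,50]
    - [0,0,0,0,0,0,50]

```text
time_s: 6.4
tcp_pos: [0.6175, 0.0716, 0.1039]
eef_rot: [-179.9, 0.1, 75.7]
contact_force: [1.3, -0.7, 0.7]
gripper_width: 0.0441
```

Emit:
move_arm:
  commands:
    - [0,0,-2,0,0,0,50]
    - [0,0,-2,0,0,0,50]
    - [0,0,-2,0,0,0,50]
    - [0,0,-2,0,0,0,50]
    - [0,0,0,0,0,0,50]

```text
time_s: 6.9
tcp_pos: [0.6181, 0.0718, 0.0972]
eef_rot: [-180.0, 0.0, 75.7]
contact_force: [-0.1, 0.2, 0.8]
gripper_width: 0.0437
```

Emit:
move_arm:
  commands:
    - [2,0,-2,0,0,0,50]
    - [0,0,-2,0,0,0,50]
    - [0,0,-2,0,0,0,50]
    - [0,0,0,0,0,0,50]

```text
time_s: 7.3
tcp_pos: [0.6199, 0.0717, 0.0909]
eef_rot: [-180.0, 0.0, 75.7]
contact_force: [0.4, 0.3, 0.0]
gripper_width: 0.0439
```

Emit:
move_arm:
  commands:
    - [0,0,-2,0,0,0,50]
    - [0,0,-2,0,0,0,50]
    - [0,0,0,0,0,0,50]

```text
time_s: 7.6
tcp_pos: [0.62, 0.0718, 0.087]
eef_rot: [-180.0, 0.0, 75.7]
contact_force: [-0.1, 0.7, -0.1]
gripper_width: 0.0436
```

Emit:
move_arm:
  commands:
    - [0,0,-2,0,0,0,50]
    - [0,0,-2,0,0,0,50]
    - [0,0,0,0,0,0,50]

```text
time_s: 7.9
tcp_pos: [0.62, 0.0718, 0.083]
eef_rot: [-180.0, 0.0, 75.7]
contact_force: [-0.0, -0.3, -0.0]
gripper_width: 0.0439
```

Emit:
move_arm:
  commands:
    - [0,0,0,0,0,0,0]
    - [0,0,0,0,0,0,0]
    - [0,0,0,0,0,0,0]
    - [0,0,0,0,0,0,0]
    - [0,0,0,0,0,0,0]
    - [0,0,0,0,0,0,0]
    - [0,0,0,0,0,0,0]
  squeeze: 45

```text
time_s: 8.6
tcp_pos: [0.62, 0.0718, 0.0834]
eef_rot: [-180.0, 0.0, 75.7]
contact_force: [-1.9, 0.9, 1.9]
gripper_width: 0.0159
```

Gripped: the opening is 15.9 mm, which matches the 16 mm bar. I lift, and check the hold before moving across.

Emit:
move_arm:
  commands:
    - [0,0,3,0,0,0,0]
    - [0,0,7,0,0,0,0]
    - [0,0,15,0,0,0,0]
    - [0,0,20,0,0,0,0]
    - [0,0,15,0,0,0,0]
    - [0,0,0,0,0,0,0]

```text
time_s: 9.2
tcp_pos: [0.6216, 0.0722, 0.1457]
eef_rot: [179.8, -0.1, 75.8]
contact_force: [0.4, 0.1, -5.2]
gripper_width: 0.0156
```

Emit:
move_arm:
  commands:
    - [-2,-7,0,0,0,-2,0]
    - [-2,-14,0,0,0,-4,0]
    - [-2.5,-14,0,0,0,-4.6,0]
    - [-2.5,-14,0,0,0,-4.6,0]
    - [-2.5,-14,0,0,0,-4.6,0]
    - [-2.5,-14,0,0,0,-4.6,0]
    - [-2.5,-14,0,0,0,-4.6,0]
    - [-2.5,-14,0,0,0,-4.6,0]
    - [-2.5,-14,0,0,0,-4.6,0]
    - [-2.5,-14,0,0,0,-4.6,0]
    - [-2.5,-14,0,0,0,-4.6,0]
    - [-2.5,-14,0,0,0,-4.6,0]
    - [-2.5,-14,0,0,0,-4.6,0]
    - [-2.5,-14,0,0,0,-4.6,0]
    - [-2.5,-14,0,0,0,-4.6,0]
    - [-2.5,-14,0,0,0,-4.6,0]
    - [-1.3,-8,0,0,0,-3,0]
    - [0,0,0,0,0,0,0]
    - [0,0,0,0,0,0,0]

```text
time_s: 11.1
tcp_pos: [0.579, -0.1534, 0.1423]
eef_rot: [-180.0, 0.1, 2.3]
contact_force: [-0.4, 0.7, -6.6]
gripper_width: 0.0158
```

```bash
python3 - <<'E'
from plant import *
from h import *
import pickle
s=get_state(); w=capture("wrist"); t=capture("scene"); u=capture("top"); pickle.dump((s,w,t,u),open("pics/w3.pkl","wb"))
for k in("time_s","tcp_pos","eef_rot","joints","contact_force","moment","gripper_width"): print(k,np.round(s[k],4))
o=np.hstack([cv2.resize(w["frame"],(400,300)),cv2.resize(t["frame"][160:280,170:330],(400,300))]); cv2.imwrite("pics/w3.png",o)
E
```

```text
time_s 11.1
tcp_pos [ 0.579  -0.1534  0.1423]
eef_rot [-1.799824e+02  1.030000e-01  2.327400e+00]
joints [ 3.82320e+00  1.63143e+01 -1.42295e+01 -2.36000e-02 -5.95588e+01
  8.85162e+01]
contact_force [-0.3714  0.7252 -6.6168]
moment [ 0.0664  0.0218 -0.0031]
gripper_width 0.0158
```

View pics/w3.png

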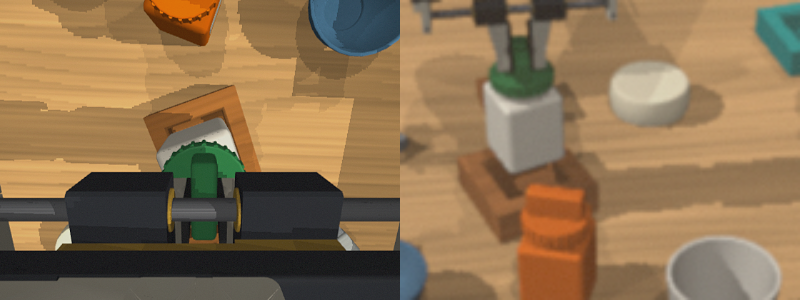

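The canister hangs over the brown block at wrist crop (200,130). The body edge (158,140)→(222,118) is parallel to the block edge (145,118)→(235,87). I lower it in steps, watching the force.

Emit:
move_arm:
  commands:
    - [0.7,0.3,-10,0,0,0,0]
    - [0,0,-8,0,0,0,0]
    - [0,0,-4,0,0,0,0]
    - [0,0,-3,0,0,0,0]
    - [0,0,-3,0,0,0,0]
    - [0,0,-3,0,0,0,0]
    - [0,0,0,0,0,0,0]

```text
time_s: 11.95
tcp_pos: [0.5804, -0.1529, 0.112]
eef_rot: [-180.0, 0.0, 2.3]
contact_force: [0.0, -1.1, -6.8]
gripper_width: 0.0158
```

Emit:
move_arm:
  commands:
    - [0,0,-3,0,0,0,0]
    - [0,0,-3,0,0,0,0]
    - [0,0,-3,0,0,0,0]
    - [0,0,0,0,0,0,0]

```text
time_s: 12.35
tcp_pos: [0.5802, -0.1529, 0.1028]
eef_rot: [-180.0, 0.1, 2.3]
contact_force: [-0.2, -1.0, -6.5]
gripper_width: 0.0159
```

Inside the well, with no contact on the walls. I go on to the floor.

Emit:
move_arm:
  commands:
    - [0,0,-3,0,0,0,0]
    - [0,0,-3,0,0,0,0]
    - [0,0,-2,0,0,0,0]
    - [0,0,0,0,0,0,0]

```text
time_s: 12.75
tcp_pos: [0.5803, -0.1528, 0.0949]
eef_rot: [-180.0, 0.0, 2.3]
contact_force: [0.7, -0.2, -5.4]
gripper_width: 0.0156
```

Emit:
move_arm:
  commands:
    - [0,0,-1,0,0,0,0]
    - [0,0,-1,0,0,0,0]
    - [0,0,0,0,0,0,0]

```text
time_s: 13.05
tcp_pos: [0.5808, -0.1529, 0.0936]
eef_rot: [180.0, -0.0, 2.4]
contact_force: [0.1, 0.8, -5.3]
gripper_width: 0.0157
```

```bash
python3 - <<'E'
from plant import *
import numpy as np
s=get_state()
for k in("time_s","tcp_pos","eef_rot","joints","contact_force","moment","gripper_width"): print(k,np.round(s[k],4))
E
```

```text
time_s 13.05
tcp_pos [ 0.5808 -0.1529  0.0936]
eef_rot [ 1.799959e+02 -2.340000e-02  2.351500e+00]
joints [ 3.88140e+00  1.90375e+01 -1.74535e+01  5.90000e-03 -5.34857e+01
  8.84666e+01]
contact_force [ 0.0626  0.846  -5.2908]
moment [ 0.0724 -0.0213 -0.0063]
gripper_width 0.0157
```

Emit:
move_arm:
  commands:
    - [0,0,-1,0,0,0,0]
    - [0,0,-0.5,0,0,0,0]
    - [0,0,0,0,0,0,0]

```text
time_s: 13.35
tcp_pos: [0.5811, -0.1529, 0.0934]
eef_rot: [180.0, -0.1, 2.4]
contact_force: [-3.0, 1.9, 4.9]
gripper_width: 0.0158
```

Emit:
move_arm:
  commands:
    - [0,0,-0.5,0,0,0,0]
    - [0,0,-0.5,0,0,0,0]
    - [0,0,0,0,0,0,0]

```text
time_s: 13.65
tcp_pos: [0.5812, -0.153, 0.0933]
eef_rot: [180.0, -0.1, 2.4]
contact_force: [-5.8, 3.1, 11.6]
gripper_width: 0.0155
```

Seated: TCP 0.0933 against 0.0934 expected for the well floor, with the force turning upward. I relieve the press and start turning clockwise in small safe portions, reading the moment.

Emit:
move_arm:
  commands:
    - [-0.8,0,1,0,0,0,0]
    - [0,0,0,0,0,0,0]
    - [0,0,0,0,0,0,0]
  squeeze: 60

```text
time_s: 13.95
tcp_pos: [0.5809, -0.1529, 0.0933]
eef_rot: [180.0, -0.1, 2.4]
contact_force: [-1.7, 2.3, 7.4]
gripper_width: 0.0153
```

```bash
cat > r.py <<'E'
from plant import *
import numpy as np
s=get_state(); print("t",round(s["time_s"],2),"p",np.round(s["tcp_pos"],4),"yaw",round(s["eef_rot"][2],1),"j6",round(s["joints"][5],1),"F",np.round(s["contact_force"],1),"M",np.round(s["moment"],3),"tau6",round(s["joint_torque"][5],3),"w",round(s["gripper_width"],4))
E
python3 r.py
```

```text
t 13.95 p [ 0.5809 -0.1529  0.0933] yaw 2.4 j6 88.5 F [-1.7  2.3  7.4] M [1.055 0.758 0.009] tau6 0.018 w 0.0153
```

Emit:
move_arm:
  commands:
    - [0,0,0,0,0,-4,0]
    - [0,0,0,0,0,-4,0]
    - [0,0,0,0,0,-2,0]
    - [0,0,0,0,0,0,0]

```text
time_s: 14.35
tcp_pos: [0.5809, -0.1528, 0.0933]
eef_rot: [180.0, -0.1, -7.7]
contact_force: [-2.7, 3.5, 8.2]
gripper_width: 0.0157
```

```bash
python3 r.py
```

```text
t 14.35 p [ 0.5809 -0.1528  0.0933] yaw -7.7 j6 78.4 F [-2.7  3.5  8.2] M [ 1.144  0.828 -0.042] tau6 -0.481 w 0.0157
```

Emit:
move_arm:
  commands:
    - [0,0,0,0,0,-4,0]
    - [0,0,0,0,0,-4,0]
    - [0,0,0,0,0,-2,0]
    - [0,0,0,0,0,0,0]

```text
time_s: 14.75
tcp_pos: [0.581, -0.1528, 0.0933]
eef_rot: [-180.0, -0.1, -17.7]
contact_force: [-2.2, 2.4, 8.5]
gripper_width: 0.016
```

```bash
python3 r.py
```

```text
t 14.75 p [ 0.581  -0.1528  0.0933] yaw -17.7 j6 68.4 F [-2.2  2.4  8.5] M [1.26  0.811 0.018] tau6 -0.482 w 0.016
```

Emit:
move_arm:
  commands:
    - [-0.4,0,0.5,0,0,-4,0]
    - [0,0,0,0,0,-4,0]
    - [0,0,0,0,0,-4,0]

```text
time_s: 15.05
tcp_pos: [0.5809, -0.1529, 0.0933]
eef_rot: [-179.9, -0.1, -29.8]
contact_force: [0.4, 2.3, 3.3]
gripper_width: 0.0157
```

```bash
python3 r.py
```

```text
t 15.05 p [ 0.5809 -0.1529  0.0933] yaw -29.8 j6 56.3 F [0.4 2.3 3.3] M [ 0.788 -0.134  0.163] tau6 1.035 w 0.0157
```

Emit:
move_arm:
  commands:
    - [0,0,0,0,0,-4,0]
    - [0,0,0,0,0,-4,0]
    - [0,0,0,0,0,-4,0]

```text
time_s: 15.35
tcp_pos: [0.5809, -0.1528, 0.0934]
eef_rot: [-179.9, -0.1, -41.8]
contact_force: [0.7, 2.4, 2.6]
gripper_width: 0.0156
```

```bash
python3 r.py
```

```text
t 15.35 p [ 0.5809 -0.1528  0.0934] yaw -41.8 j6 44.3 F [0.7 2.4 2.6] M [ 0.929 -0.186  0.078] tau6 1.031 w 0.0156
```

Emit:
move_arm:
  commands:
    - [0,0,0,0,0,-4,0]
    - [0,0,0,0,0,-4,0]

```text
time_s: 15.55
tcp_pos: [0.581, -0.1528, 0.0934]
eef_rot: [-179.9, -0.1, -49.8]
contact_force: [0.3, 2.4, 4.6]
gripper_width: 0.0158
```

```bash
python3 r.py; python3 - <<'E'
from plant import *
from h import *
w=capture("wrist"); cv2.imwrite("pics/w4.png",w["frame"][0:260,150:430])
E
```

```text
t 15.55 p [ 0.581  -0.1528  0.0934] yaw -49.8 j6 36.3 F [0.3 2.4 4.6] M [ 1.004 -0.127  0.291] tau6 0.884 w 0.0158
```

View pics/w4.png

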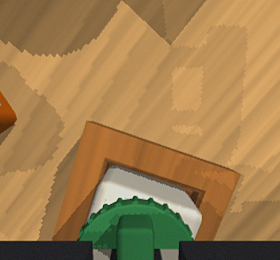

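The picture shows the body seated in the well (white body at (150,195) inside the brown block) and the lid turning with the bar. M_z rose to 0.29, so I take finer steps.

Emit:
move_arm:
  commands:
    - [0,0,0,0,0,-2,0]
    - [0,0,0,0,0,-2,0]

```text
time_s: 15.8
tcp_pos: [0.5809, -0.1528, 0.0934]
eef_rot: [-179.9, -0.1, -53.6]
contact_force: [0.2, 2.3, 4.1]
gripper_width: 0.0158
```

```bash
python3 r.py
```

```text
t 15.8 p [ 0.5809 -0.1528  0.0934] yaw -53.6 j6 32.5 F [0.2 2.3 4.1] M [ 1.027 -0.239  0.307] tau6 0.271 w 0.0158
```

Emit:
move_arm:
  commands:
    - [0,0,0,0,0,-2,0]
    - [0,0,0,0,0,-2,0]

```text
time_s: 16.0
tcp_pos: [0.5809, -0.1528, 0.0934]
eef_rot: [-179.9, -0.1, -57.6]
contact_force: [-0.2, 1.5, 4.1]
gripper_width: 0.0157
```

```bash
python3 r.py
```

```text
t 16.0 p [ 0.5809 -0.1528  0.0934] yaw -57.6 j6 28.5 F [-0.2  1.5  4.1] M [ 0.911 -0.232  0.422] tau6 0.175 w 0.0157
```

Emit:
move_arm:
  commands:
    - [0,0,0,0,0,-2,0]
    - [0,0,0,0,0,-2,0]

```text
time_s: 16.2
tcp_pos: [0.5806, -0.1529, 0.0934]
eef_rot: [-179.9, -0.1, -61.6]
contact_force: [-0.6, 2.4, 5.6]
gripper_width: 0.0159
```

```bash
python3 r.py
```

```text
t 16.2 p [ 0.5806 -0.1529  0.0934] yaw -61.6 j6 24.5 F [-0.6  2.4  5.6] M [0.89  0.228 0.477] tau6 0.115 w 0.0159
```

The torque rises at about 1.2 N m per rad, with contact near yaw −42°, so the lid is about 0.34 rad past it now. Turning 8° more should give ≈0.48 rad and 0.6 N m.

Emit:
move_arm:
  commands:
    - [0,0,0,0,0,-2,0]
    - [0,0,0,0,0,-2,0]

```text
time_s: 16.4
tcp_pos: [0.5803, -0.1529, 0.0933]
eef_rot: [-179.9, -0.1, -65.6]
contact_force: [-1.1, 1.6, 4.9]
gripper_width: 0.0157
```

```bash
python3 r.py
```

```text
t 16.4 p [ 0.5803 -0.1529  0.0933] yaw -65.6 j6 20.5 F [-1.1  1.6  4.9] M [0.881 0.428 0.47 ] tau6 0.048 w 0.0157
```

Emit:
move_arm:
  commands:
    - [0,0,0,0,0,-2,0]
    - [0,0,0,0,0,-2,0]

```text
time_s: 16.6
tcp_pos: [0.5801, -0.1529, 0.0933]
eef_rot: [-179.9, -0.1, -69.6]
contact_force: [-1.6, 2.3, 6.3]
gripper_width: 0.0155
```

```bash
python3 r.py
```

```text
t 16.6 p [ 0.5801 -0.1529  0.0933] yaw -69.6 j6 16.5 F [-1.6  2.3  6.3] M [0.963 0.784 0.601] tau6 -0.019 w 0.0155
```

Emit:
move_arm:
  commands:
    - [0,0,0,0,0,0,0]
    - [0,0,0,0,0,0,0]
    - [0,0,0,0,0,0,0]

```text
time_s: 16.9
tcp_pos: [0.58, -0.1529, 0.0933]
eef_rot: [-179.9, -0.1, -69.5]
contact_force: [-2.0, 1.8, 6.4]
gripper_width: 0.0156
```

```bash
python3 r.py
```

```text
t 16.9 p [ 0.58   -0.1529  0.0933] yaw -69.5 j6 16.6 F [-2.   1.8  6.4] M [0.962 0.608 0.498] tau6 -0.45 w 0.0156
```

Torque is 0.5–0.6 N m. I add 3° for margin (still far under 0.8 rad by angle), then hold and read twice.

Emit:
move_arm:
  commands:
    - [0,0,0,0,0,-1.5,0]
    - [0,0,0,0,0,-1.5,0]

```text
time_s: 17.1
tcp_pos: [0.5799, -0.1529, 0.0933]
eef_rot: [-180.0, -0.0, -72.5]
contact_force: [-2.3, 3.1, 7.1]
gripper_width: 0.0153
```

```bash
python3 r.py
```

```text
t 17.1 p [ 0.5799 -0.1529  0.0933] yaw -72.5 j6 13.5 F [-2.3  3.1  7.1] M [1.033 0.954 0.68 ] tau6 -0.18 w 0.0153
```

Emit:
move_arm:
  commands:
    - [0,0,0,0,0,0,0]
    - [0,0,0,0,0,0,0]
    - [0,0,0,0,0,0,0]
    - [0,0,0,0,0,0,0]

```text
time_s: 17.5
tcp_pos: [0.5799, -0.1529, 0.0933]
eef_rot: [-179.9, -0.0, -72.5]
contact_force: [-2.1, 3.0, 6.3]
gripper_width: 0.0155
```

```bash
python3 r.py
```

```text
t 17.5 p [ 0.5799 -0.1529  0.0933] yaw -72.5 j6 13.6 F [-2.1  3.   6.3] M [0.987 0.87  0.526] tau6 -0.532 w 0.0155
```

Moving 0.68, holding 0.53, so ≈0.6 N m, snug. I release and lift straight up.

Emit:
move_arm:
  commands:
    - [0,0,0,0,0,0,60]
    - [0,0,0,0,0,0,60]
    - [0,0,0,0,0,0,60]
    - [0,0,0,0,0,0,60]
    - [0,0,0,0,0,0,60]
    - [0,0,0,0,0,0,60]
    - [0,0,0,0,0,0,60]

```text
time_s: 18.2
tcp_pos: [0.5794, -0.1529, 0.0923]
eef_rot: [180.0, 0.0, -72.7]
contact_force: [0.5, 1.3, -0.3]
gripper_width: 0.0524
```

Emit:
move_arm:
  commands:
    - [0,0,5,0,0,0,60]
    - [0,0,10,0,0,0,60]
    - [0,0,20,0,0,0,60]
    - [0,0,30,0,0,0,60]
    - [0,0,40,0,0,0,60]
    - [0,0,40,0,0,0,60]
    - [0,40,40,0,0,0,60]
    - [0,40,0,0,0,0,60]
    - [0,40,0,0,0,0,60]
    - [0,40,0,0,0,0,60]
    - [0,40,0,0,0,0,60]
    - [0,40,0,0,0,0,60]
    - [0,40,0,0,0,0,60]
    - [0,0,0,0,0,0,60]
    - [0,0,0,0,0,0,60]

```text
time_s: 19.7
tcp_pos: [0.5793, 0.1234, 0.2735]
eef_rot: [-180.0, -0.0, -72.5]
contact_force: [-0.4, -0.3, -0.2]
gripper_width: 0.0527
```

```bash
python3 r.py; python3 - <<'E'
from plant import *
from h import *
t=capture("scene"); u=capture("top"); o=np.zeros((420,800,3),np.uint8)
o[:,:400]=cv2.resize(t["frame"][150:318,170:330],(400,420)); o[:,400:]=cv2.resize(u["frame"][90:300,230:430],(400,420)); cv2.imwrite("pics/end.png",o)
for n,c in(("scene",t),("top",u)):
    K,T=cam(c); p=project([[.5797,-.1531,.11],[.5797,-.1531,.035]],K,T); m=mask(c["frame"],(50,80,30),(85,255,255)); q=biggest(m,p[0]); (x,y),r=cv2.minEnclosingCircle(q)
    print(n,p.round(1).tolist(),(x,y,r),plane((x,y),.11,K,T))
E
```

```text
t 19.7 p [0.5793 0.1234 0.2735] yaw -72.5 j6 -13.5 F [-0.4 -0.3 -0.2] M [0.034 0.022 0.011] tau6 -0.11 w 0.0527
scene [[218.6, 204.4], [219.9, 228.4]] (218.31289672851562, 202.7677459716797, 12.429919242858887) [[ 0.57229207 -0.15344134  0.11      ]]
top [[347.1, 188.0], [342.7, 190.6]] (347.07318115234375, 187.97561645507812, 14.07328987121582) [[ 0.57964    -0.15296491  0.11      ]]
```

View pics/end.png

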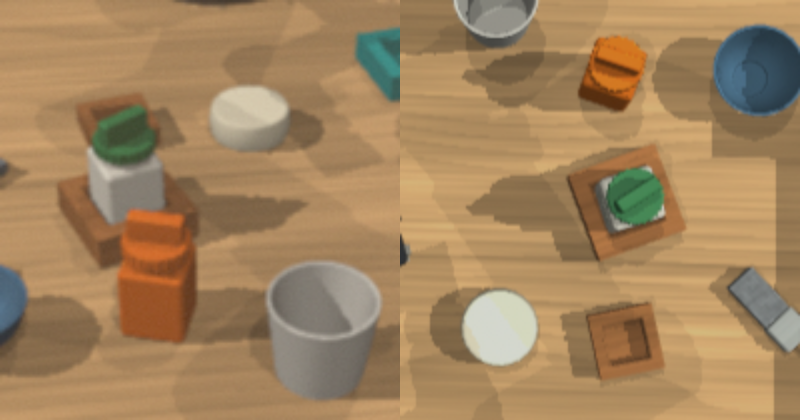

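The canister stands upright in the brown block (lid at top crop (636,196), bar running up-right), and nothing else has moved. As an independent check, the lid's spring-back should show in the bar angle, so I measure it (one picture past budget).

```bash
python3 - <<'E'
from plant import *
from h import *
u=capture("top"); K,T=cam(u); f=u["frame"]
z=.125; cx,cy=.5797,-.1531; h=.045
M=cv2.getPerspectiveTransform(project([[cx-h,cy-h,z],[cx-h,cy+h,z],[cx+h,cy+h,z],[cx+h,cy-h,z]],K,T).astype(np.float32),np.float32([[500,500],[0,500],[0,0],[500,0]]))
im=cv2.warpPerspective(f,M,(500,500),flags=cv2.INTER_CUBIC); cv2.imwrite("pics/lidend.png",im)
# gradient orientation inside lid
g=cv2.GaussianBlur(im[:,:,1],(0,0),4).astype(float); gx=cv2.Sobel(g,cv2.CV_64F,1,0); gy=cv2.Sobel(g,cv2.CV_64F,0,1)
yy,xx=np.mgrid[:500,:500]; k=np.hypot(xx-250,yy-250)<125
m2=(gx+1j*gy)[k]**2; a=np.degrees(np.angle(m2.sum()))/2; print("gradient dir img",a,"-> bar world", (a+90, -(a)%180))
E
```

```text
gradient dir img 60.33625061944536 -> bar world (np.float64(150.33625061944537), np.float64(119.66374938055463))
```

View pics/lidend.png

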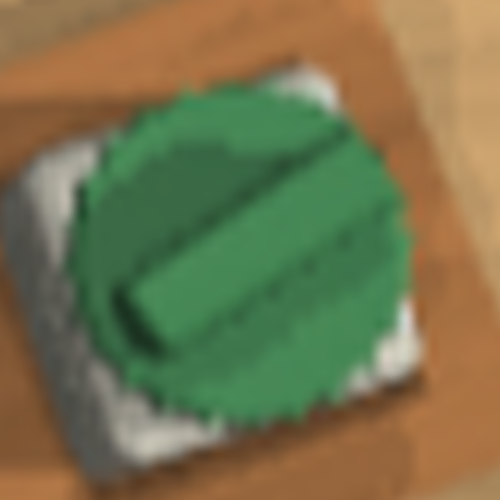

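The bar now lies at about −57° (edges by eye) or −60° (gradient), against −72.5° in the grip. It sprang back 12–16° to the 0.125 rad rest, so it had been turned 0.34–0.40 rad. The torque gives 0.44–0.5 rad. Both are clearly within 0.28–0.80, so I hand it in.

```bash
python3 -c "
from plant import *
print(close_job())"
```

```text
the job is handed in; nothing more can be done
None
```

The canister with the green lid stands in the well of the large brown block and its lid was turned snug. The gripper is open and clear, and I handed the job in at about 20 s of the 72 s allowed.

- **Seating:** the tool height on the well floor was 0.0933 m against 0.0934 m expected. The last top view puts the lid within 1 mm of the well's axis. The scene view agrees to about 7 mm in x, with a rougher lid centre. I saw nothing else moved.
- **Tightness:** the torque rose to 0.68 N m while turning and held at 0.53 N m, so about 0.6 N m.
- **Checks that disagreed:**
  - The torque implies 0.44–0.5 rad past first contact, while the lid's spring-back after release implies only 0.34–0.40 rad. Both lie between the required 0.28 and the 0.80 limit.
  - The torque also rose more slowly than the stated 1.2 N m per rad.
- **First grasp missed:** the fingers closed above the bar because the real tips sit roughly 15–20 mm above the reported tool point. I regrasped lower, and the canister had not moved.
- **Budget:** I viewed 11 pictures, one over the 10.

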